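# Seat the press lid on the shaving soap and take the outer lid off alone

## Task

The two lids of the shaving-soap tin stand nested beside it: carry both together by the press lid's knob to the open tin and lower them until the outer lid sits on the rim and, with the knob still in your grip, you feel the press lid rest gently on the soap, whose level you cannot know beforehand. Then let go of the knob, take the outer lid by its sides and lift it off alone, level, until it is well clear above the knob, leaving the press lid lying untouched and undisturbed on the soap. Finish while still holding the outer lid level in the air, and leave everything else on the dresser where it is.

Things in the scene. Friction and masses are not known exactly. Their poses are not given: they have to be found in the camera images.
- press_lid: Press lid: brass plug 47 mm across, 20 mm high, with a straight round wooden knob rod 16 mm across (21 mm at its foot) up to 72 mm above the plug's underside. About 0.13 kg. Origin: centre of its underside, z up. It starts on the table inside the outer lid, the knob rising through that lid's hole. In the tin it has 3 mm of room all round and sinks onto the soap.
- knob_top (a point): Top end of the press lid's knob, on its axis. Nested, 49 mm of knob stand above the outer lid; once that lid stops on the tin's rim and the press lid sinks on, the knob slides down through the hole, leaving 33 to 45 mm above. So keep the fingertips at least 20 mm above the outer lid when gripping the knob.
- outer_lid: Outer lid: teal cap 68 mm across, 21 mm high (skirt 18 mm deep, 63 mm wide inside), with a 24 mm hole in its flat top. About 0.09 kg. Origin: centre of the skirt's lower edge, z up. At the start it lies on the press lid's plug, origin 2 mm above the press lid's, and is carried by it. On the tin its top rests on the rim: origin 42 mm above the table.
- tin: Soap tin, fixed to the table on a rubber pad: aluminium with a teal band, 58 mm across outside (55 mm at the very rim), 53 mm inside, 60 mm high, open at the top. Origin: centre of its underside, on the table.
- tin_rim (a point): Centre of the tin's mouth, at rim height, 60 mm above the table.
- soap: Hard cream-coloured cake of shaving soap in the tin, 49 mm across. Origin: centre of the tin's underside, on the table, NOT the soap's top. Its level top lies somewhere from 24 to 36 mm above the table (worn by use, differs each time, not reported); it is rigid and does not give.
- talc: Bystander: teal flat bottle of talc, 36 x 58 x 117 (mm). Origin: centre of its underside. Not to be disturbed.
- charger: Bystander: white charger block, 45 x 45 x 28 (mm). Origin: centre of its underside. Not to be disturbed.
- pen: Bystander: orange pen with a red cap, 136 long, 11 thick (mm). Origin: centre of its underside. Not to be disturbed.
- clipper: Bystander: steel nail clipper, 62 long, 15 high (mm). Origin: centre of its underside. Not to be disturbed.
- scissors: Bystander: small nail scissors with violet loops, 90 long, 6 thick (mm). Origin: centre of its underside. Not to be disturbed.
- brush: Bystander: shaving brush standing on its wooden handle, 40 across, 102 high (mm). Origin: centre of its underside. Not to be disturbed.
There are look-alikes about, which are no part of the job. Leave any pink look-alike of the tin alone. What is shaped like the press_lid but red is not meant.

How it is judged:
By the outcome, as a careful person would: the job done as asked, in the order asked, and still so for the second after the job is handed in, while the arm keeps its last pose, push and grip.
It also fails if it takes over 58 s, if anything falls off the work surface, if the arm or the gripper's body presses on something with over 40 N, if the wrist force passes 120 N, or if a joint passes its speed limit or range.

## Robot

A 6-joint arm with a two-finger parallel gripper is mounted at the origin on the work surface. World frame = base frame: x ahead of the robot, y to its left, z up, the work surface at z = 0. Lengths are in m, angles in rad, forces in N, time in s.
With the tool pointing down it reaches from about 0.275 to 0.75 m from the base axis. Payload 10.2 kg.
Tool frame: the origin (TCP) lies midway between the tips of the shut fingers; the grasp point (between the pads) lies 19 mm behind it; z points along the fingers, y is the line along which they close (so a half turn about z gives the same grasp; the last joint's range is limited). The gripper opens to 85 mm and grips with 20 to 120 N. Pads are 22 mm wide; open, the fingers measure 114 mm over their backs; the gripper's body (76 mm by 85 mm) begins 54 mm behind the grasp point. The pads swing forward as they close: fully open they stand 13 mm farther back than shut.
Start: joints at [-1.548, 0.313, 1.498, -0, 1.331, -0.223], TCP at [0.128, -0.509, 0.231] pointing down, gripper open.
Joint ranges: [-2.94, 2.94], [-0.97, 2.17], [0.19, 2.56], [-1.23, 4.37], [0.02, 3.11], [-2.88, 2.88]. Speed limits (rad/s): [2.39, 2.39, 3.01, 3.14, 3.14, 3.14].

## Interface

Orientations are given as a rotation vector (axis times angle).
In Python, from bench import read_state, viewer, workorder gives the robot as it stands.
- The arm moves only by the shell command python3 -m handwheel 'ROWS' [FORCE]. ROWS is JSON, a list of rows, each a list of 7 numbers: the finger opening in m, from 0 to 0.0854, then the shift along the world's x, y, z in m, then the turn, a rotation vector about the world's x, y, z in degrees. In form: [[grip, tx, ty, tz, wx, wy, wz], ...]. A call has exactly 5 rows; each row shifts and turns the commanded pose from where the row before left it; what a row does not reach is not made up. A row lasts 1/12 s, in which the tool goes at most 41.7 mm and 7.16 degrees, less where a joint would pass 70% of its speed; a pose out of reach is approached as far as the arm can. A call with a gripper value outside its range is refused whole. The fingers move at their own pace and stop on an object; FORCE is the grip in N (left out, the last holds). Time passes only in rows, so rows that do not move let the fingers close, or fill a call up. It gives the time, the measured TCP pose, the force, the opening and the grip force at its end, in the units of the state.
- read_state(): the state, without advancing time (a new reading comes with each control period).
- viewer.capture(name): name is "scene" or "side" or "wrist"; returns a dict with "pixels" (480x640x3 uint8, red, green, blue), "K" (3x3 intrinsics, pixels), "origin" and "rotation" of the camera in the world; the wrist camera has in their place "hand_eye" (4x4, takes a point from camera to tool coordinates, whose origin is the TCP and whose axes are the flange's). Camera axes: x right, y up, looking along -z (the intrinsics and any distortion apply to the point x, -y, -z); pixel columns grow to the right and rows downward; lengths in m; the calibration is good to about 2 mm. A picture is of the moment at which its call begins: read the wrist's pose just before it. There is no depth.
- workorder.sign_off(): hands the job in; it is judged then, once.
The state is a dict: "time": time; "joint_positions": joint angles; "joint_vel": joint speeds; "joint_efforts": joint torques, N m; "position": TCP position; "orientation": TCP orientation; "wrist_force": force on the tool from outside, world axes, zero at the start; "moment": the same for the moment, N m; "opening": opening from 0.0 (shut) to 1.0 (fully open); "grasp_force": force on a finger pad.
Only numpy, scipy, OpenCV 4.12 (cv2) and the standard library are available. Lean on these libraries where they do the work, as an engineer would, in place of code of your own. Each camera call takes 0.05 s, during which the arm holds its last target. There are 200 camera calls.

## Working session

There is one attempt and no reset: what is moved stays moved. The work goes in short steps, Python scripts to look and compute and a shell command to move; the robot and the scene stay as the last step left them, time stands still between calls to the robot, and variables do not carry over. Pictures are saved under pics/ and viewed, at most 10 in all, crops included, and the job is handed in when it is done.

```bash
mkdir -p pics; ls; cat > h.py <<'E'
import numpy as np, cv2
from bench import read_state, viewer, workorder
from scipy.spatial.transform import Rotation as R
def cap(name):
    s=read_state(); c=viewer.capture(name)
    K=np.array(c["K"]); 
    if "hand_eye" in c:
        T=np.eye(4); T[:3,:3]=R.from_rotvec(s["orientation"]).as_matrix(); T[:3,3]=s["position"]
        M=T@np.array(c["hand_eye"]); o,r=M[:3,3],M[:3,:3]
    else: o,r=np.array(c["origin"]),np.array(c["rotation"])
    return dict(img=cv2.cvtColor(np.asarray(c["pixels"]),cv2.COLOR_RGB2BGR),K=K,o=o,r=r,d=c.get("distortion"),keys=list(c.keys()))
def ray(c,u,v):
    d=np.linalg.inv(c["K"])@[u,v,1]; d=c["r"]@np.array([d[0],-d[1],-d[2]]); return d/np.linalg.norm(d)
def atz(c,u,v,z):
    d=ray(c,u,v); return c["o"]+d*(z-c["o"][2])/d[2]
def tri(obs):
    A=0;b=0
    for c,u,v in obs:
        d=ray(c,u,v);P=np.eye(3)-np.outer(d,d);A=A+P;b=b+P@c["o"]
    return np.linalg.solve(A,b)
def proj(c,p):
    q=c["r"].T@(np.array(p)-c["o"]); q=c["K"]@[q[0],-q[1],-q[2]]; return q[:2]/q[2]
E
python3 - <<'E'
from h import *
import pickle
s=read_state();print(s)
for n in ("scene","side","wrist"):
    c=cap(n);print(n,c["keys"],c["K"].tolist(),c["o"],c["r"].tolist());cv2.imwrite(f"pics/{n}0.png",c["img"]);pickle.dump(c,open(n+"0.pkl","wb"))
E
```

```text
pics
{'time': 0.0, 'joint_positions': array([-1.54841645e+00,  3.13465391e-01,  1.49843283e+00, -7.76233272e-06,
        1.33099896e+00, -2.23365726e-01]), 'joint_vel': array([ 7.16419781e-06,  8.23347445e-05,  1.34493559e-03, -1.58758414e-05,
       -7.06555672e-04,  2.38326130e-04]), 'joint_efforts': array([-1.47915522e-03, -4.12267113e+01, -2.59744424e+01, -3.09867473e-04,
        4.23469683e-03, -5.87491314e-06]), 'position': array([ 0.12771967, -0.50896455,  0.2307288 ]), 'orientation': array([-3.11661776e+00, -3.84889405e-01, -1.93714970e-04]), 'wrist_force': array([ 0.05699927, -0.05367932, -1.03893153]), 'moment': array([ 0.00760861, -0.00154804, -0.02457259]), 'grasp_force': 0.0, 'opening': 1.0024921835976537}
scene ['pixels', 'K', 'origin', 'rotation'] [[454.62721320680214, 0.0, 320.3294550068826], [0.0, 454.62721320680214, 240.6520830344278], [0.0, 0.0, 1.0]] [ 1.12384985 -0.63819874  0.76937879] [0.8347035534594952, 0.3328875274178204, 0.6766885164726418]
side ['pixels', 'K', 'origin', 'rotation'] [[624.6513523965407, 0.0, 323.814168056625], [0.0, 624.6513523965407, 241.87729456617413], [0.0, 0.0, 1.0]] [0.43455819 1.11341404 0.86098534] [0.08259412477544423, -1.378244833157177, -2.676173298232897]
wrist ['pixels', 'K', 'hand_eye'] [[398.53655767661803, 0.0, 322.8417158955445], [0.0, 398.53655767661803, 240.35624892551044], [0.0, 0.0, 1.0]] [ 0.20947366 -0.48845227  0.37375743] [[0.24250320186583713, 0.9178223263735968, 0.31431572390667145], [-0.9701505725483054, 0.22950724840103767, 0.07832170526475339], [-0.000252327191357222, -0.3239268438112875, 0.9460820980176329]]
```

```bash
sed -i 's/else: o,r=.*/else: o,r=np.array(c["origin"]),R.from_rotvec(c["rotation"]).as_matrix()/' h.py; python3 - <<'E'
import pickle
from scipy.spatial.transform import Rotation as R
for n in("scene","side"):
    c=pickle.load(open(n+"0.pkl","rb"));c["r"]=R.from_rotvec(c["r"]).as_matrix();pickle.dump(c,open(n+"0.pkl","wb"))
E
```

```text
(no output)
```

View pics/scene0.png

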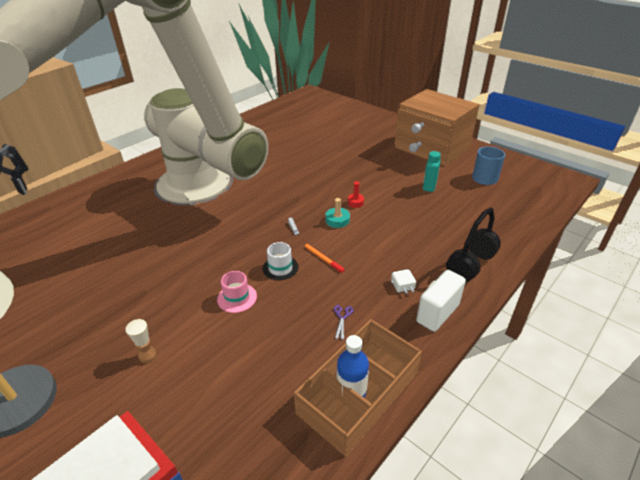

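View pics/side0.png

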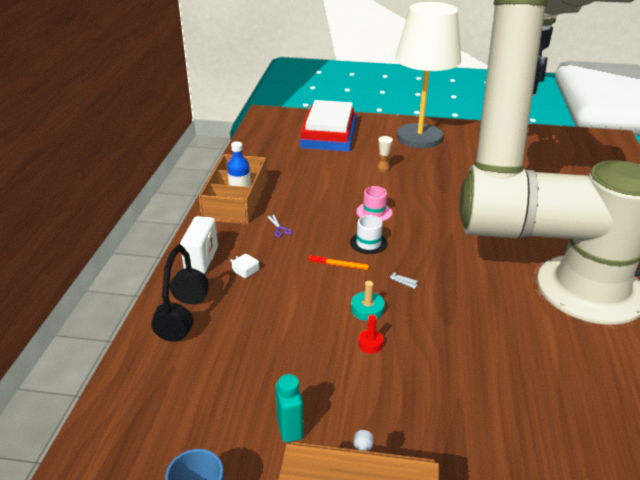

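View pics/wrist0.png

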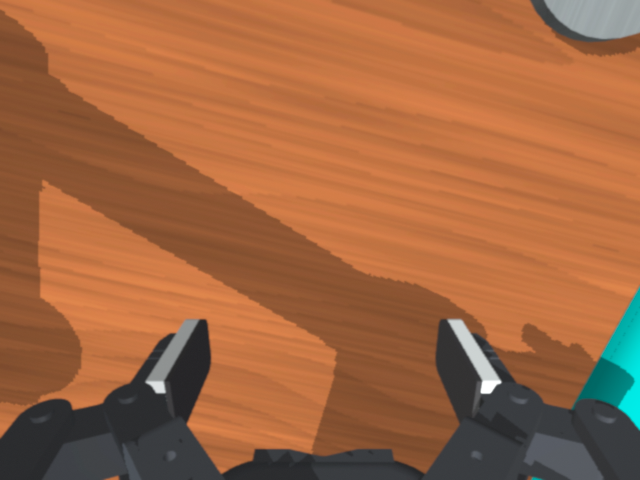

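The scene picture shows the nested lids (knob top ≈(338,200), teal lid ≈(338,217)), the red look-alike at (356,192), the open tin at (279,258) on a dark pad and the pink look-alike at (236,290). The side picture has the knob top at (368,283) and the tin mouth at (370,221). The wrist picture shows only bare table.

```bash
python3 - <<'E'
from h import *
import pickle
s=pickle.load(open("scene0.pkl","rb"));d=pickle.load(open("side0.pkl","rb"))
for n,a,b in (("knobtop",(338,199.5),(368.5,283)),("tinmouth",(279,248),(370,222)),("red",(357,183),(372,318)),("clip",(293,226),(404,280)),("pen",(324,258),(339,263)),("pinkmouth",(235,279),(375,193)),("charger",(403,279),(245,262)),("talc",(434,155),(288,380)),("scis",(342,321),(280,226))):
    p=tri([(s,*a),(d,*b)]);print(n,p.round(4),proj(s,p)-a,proj(d,p)-b)
E
```

```text
knobtop [0.4734 0.1448 0.0722] [-0.00697835 -0.0039027 ] [-0.00971981  0.0048218 ]
tinmouth [ 0.4885 -0.092   0.0608] [0.16027556 0.10027365] [ 0.17001819 -0.09922678]
red [0.459  0.2449 0.0708] [-0.16813662 -0.08910021] [-0.26360153  0.12301348]
clip [0.4009 0.0407 0.0057] [0.07615559 0.04807152] [ 0.0988214  -0.05652282]
pen [ 0.5493 -0.      0.0032] [-0.33350032 -0.17278049] [-0.38376442  0.17333415]
pinkmouth [ 0.4873 -0.2287  0.0573] [-0.00145547 -0.00095839] [-0.00131503  0.00085316]
charger [0.7518 0.0511 0.0212] [-0.02498771 -0.00813112] [-0.0267818   0.00624698]
talc [0.5765 0.455  0.1139] [0.00137181 0.00040789] [ 0.0025285  -0.00072125]
scis [ 0.7123 -0.1274  0.0009] [-1.2084976  -0.52954322] [-1.11109353  0.37299817]
```

```bash
A='[[0.0854,0.0173,0.0327,0,0,0,0],[0.0854,0.0173,0.0327,0,0,0,0],[0.0854,0.0173,0.0327,0,0,0,0],[0.0854,0.0173,0.0327,0,0,0,0],[0.0854,0.0173,0.0327,0,0,0,0]]' >/dev/null
python3 -m handwheel '[[0.0854,0.0173,0.0327,0,0,0,0],[0.0854,0.0173,0.0327,0,0,0,0],[0.0854,0.0173,0.0327,0,0,0,0],[0.0854,0.0173,0.0327,0,0,0,0],[0.0854,0.0173,0.0327,0,0,0,0]]' 30
python3 -m handwheel '[[0.0854,0.0173,0.0327,0,0,0,0],[0.0854,0.0173,0.0327,0,0,0,0],[0.0854,0.0173,0.0327,0,0,0,0],[0.0854,0.0173,0.0327,0,0,0,0],[0.0854,0.0173,0.0327,0,0,0,0]]'
python3 -m handwheel '[[0.0854,0.0173,0.0327,0,0,0,0],[0.0854,0.0173,0.0327,0,0,0,0],[0.0854,0.0173,0.0327,0,0,0,0],[0.0854,0.0173,0.0327,0,0,0,0],[0.0854,0.0173,0.0327,0,0,0,0]]'
python3 - <<'E'
from h import *
import pickle
s=read_state();print(s["joint_positions"].round(3));c=cap("wrist");cv2.imwrite("pics/w1.png",c["img"]);pickle.dump(c,open("w1.pkl","wb"))
E
```

```text
time: 0.57
position: [0.2146, -0.344, 0.2311]
orientation: [-3.118, -0.384, -0.0]
wrist_force: [0.3, -0.8, 0.5]
opening: 1.005
grasp_force: 0.0
time: 0.98
position: [0.301, -0.1805, 0.2313]
orientation: [3.118, 0.384, 0.0]
wrist_force: [0.7, -0.6, -0.5]
opening: 0.997
grasp_force: 0.0
time: 1.4
position: [0.3876, -0.0168, 0.2314]
orientation: [3.118, 0.385, 0.001]
wrist_force: [0.6, -1.1, 0.2]
opening: 0.998
grasp_force: 0.0
[-0.348  0.003  1.864 -0.     1.274  0.977]
```

```bash

python3 -m handwheel '[[0.0854,0.0173,0.0327,0,0,0,0],[0.0854,0.0173,0.0327,0,0,0,0],[0.0854,0.0173,0.0327,0,0,0,0],[0.0854,0.0173,0.0327,0,0,0,0],[0.0854,0.0173,0.0313,0,0,0,0]]'
python3 - <<'E'
from h import *
import pickle
c=cap("wrist");cv2.imwrite("pics/w2.png",c["img"]);pickle.dump(c,open("w2.pkl","wb"))
a=pickle.load(open("w1.pkl","rb"))
for p in ([.4734,.1448,.0722],[.4885,-.092,.06],[.459,.2449,.0708]): print(proj(a,p),proj(c,p))
cv2.imwrite("pics/w12.png",np.hstack([cv2.resize(a["img"],(400,300)),cv2.resize(c["img"],(400,300))]))
E
```

```text
time: 1.87
position: [0.4741, 0.1454, 0.2311]
orientation: [-3.118, -0.386, 0.0]
wrist_force: [0.1, -1.1, 0.1]
opening: 0.998
grasp_force: 0.0
[124.602208    45.16099248] [323.35470602 218.29221428]
[452.67465097 110.50015464] [597.87549441 262.94423799]
[-24.77522065  28.68132566] [194.44702956 205.05439538]
```

View pics/w12.png

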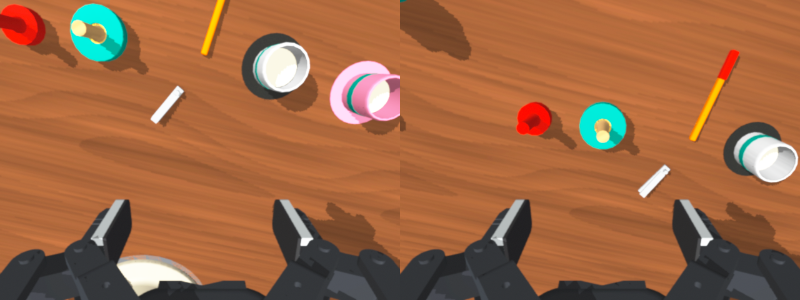

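The left half (first wrist view) shows the tin mouth at ≈(290,68)×1.6 and lids upper left. The right half has the knob top at ≈(202,137)×1.6 = (323,219), matching the triangulated projection within a pixel. Descending on the knob.

```bash

python3 -m handwheel '[[0.06,-0.0007,-0.0006,-0.03,0,0,0],[0.06,0,0,-0.03,0,0,0],[0.06,0,0,-0.03,0,0,0],[0.06,0,0,-0.03,0,0,0],[0.06,0,0,-0.02,0,0,0]]' 30
python3 -m handwheel '[[0.06,0,0,-0.015,0,0,0],[0.06,0,0,-0.013,0,0,0],[0.06,0,0,-0.010,0,0,0],[0.06,0,0,-0.007,0,0,0],[0.06,0,0,0,0,0,0]]'
python3 - <<'E'
from h import *
import pickle
c=cap("wrist");cv2.imwrite("pics/w3.png",c["img"]);pickle.dump(c,open("w3.pkl","wb"))
E
```

```text
time: 2.33
position: [0.4718, 0.1426, 0.0886]
orientation: [-3.118, -0.385, 0.005]
wrist_force: [0.1, -0.2, -0.3]
opening: 0.705
grasp_force: 0.0
time: 2.75
position: [0.4725, 0.1427, 0.0452]
orientation: [-3.118, -0.385, 0.003]
wrist_force: [-0.6, 0.2, -1.0]
opening: 0.703
grasp_force: 0.0
```

View pics/w3.png

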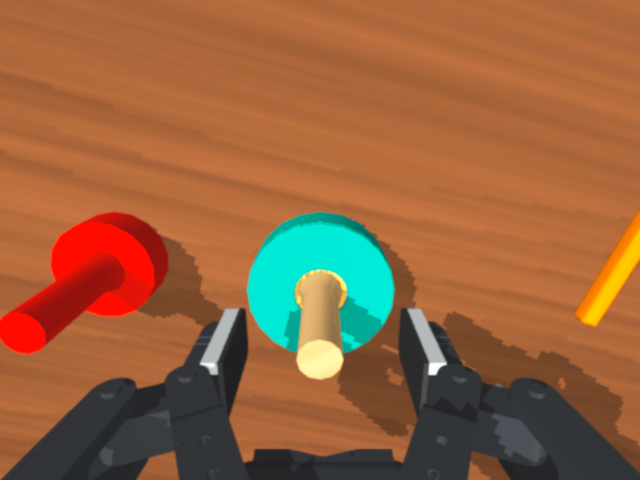

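The knob stands between the pads, its top centre at ≈(320,360).

```bash
python3 - <<'E'
from h import *
import pickle
c=pickle.load(open("w3.pkl","rb"));b=pickle.load(open("w2.pkl","rb"));a=pickle.load(open("w1.pkl","rb"))
print(atz(c,320,360,.072),atz(b,323,219,.072),tri([(c,320,360),(b,323,219)]))
h=cv2.cvtColor(c["img"],cv2.COLOR_BGR2HSV);m=cv2.inRange(h,(80,120,60),(95,255,255))
for f in("x",):
    for t in (np.array([.4725,.1427,.0452]),): print(proj(c,t),proj(c,t+[0,0,.019]))
for n,i,box in(("w1",a,(360,40,520,180)),("w2",b,(500,170,640,310))):
    x0,y0,x1,y1=box;g=i["img"][y0:y1,x0:x1];cv2.imwrite(f"pics/t{n}.png",cv2.resize(g,None,fx=2.5,fy=2.5))
cv2.imwrite("pics/t.png",np.hstack([cv2.resize(a["img"][40:180,360:500],(400,400)),cv2.resize(b["img"][170:310,500:640],(400,400))]))
E
```

```text
[0.47330015 0.14402858 0.072     ] [0.47271734 0.14491603 0.072     ] [0.47258917 0.14437039 0.07113797]
[323.10292158 322.22021174] [323.15971392 349.45671175]
```

```bash

python3 -m handwheel '[[0.0,0,0,0,0,0,0],[0.0,0,0,0,0,0,0],[0.0,0,0,0,0,0,0],[0.0,0,0,0,0,0,0],[0.0,0,0,0,0,0,0]]' 30
python3 -m handwheel '[[0.0,0,0,0,0,0,0],[0.0,0,0,0,0,0,0],[0.0,0,0,0,0,0,0],[0.0,0,0,0,0,0,0],[0.0,0,0,0,0,0,0]]' 40
```

```text
time: 3.22
position: [0.4733, 0.1428, 0.0467]
orientation: [-3.118, -0.385, -0.001]
wrist_force: [0.3, 0.7, 2.2]
opening: 0.173
grasp_force: 30.3
time: 3.63
position: [0.4733, 0.1429, 0.0467]
orientation: [-3.118, -0.385, -0.001]
wrist_force: [-1.3, 1.0, 5.6]
opening: 0.17
grasp_force: 39.3
```

View pics/t.png

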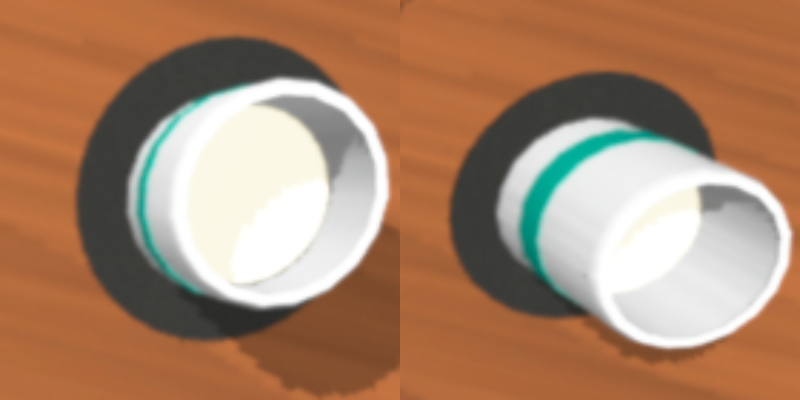

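The crop shows the tin's mouth: centre ≈(458,108) in the first wrist view and ≈(603,261) in the second; the soap top is visible inside. The knob is gripped at 40 N. Next I lift, carry part of the way, and look at the tin again.

```bash

python3 -m handwheel '[[0.0,0,0,0.005,0,0,0],[0.0,0,0,0.01,0,0,0],[0.0,0,0,0.015,0,0,0],[0.0,0,0,0.015,0,0,0],[0.0,0,0,0.015,0,0,0]]'
python3 -m handwheel '[[0.0,0,0,0.015,0,0,0],[0.0,0,0,0.015,0,0,0],[0.0,0,0,0.01,0,0,0],[0.0,0.002,-0.01,0,0,0,0],[0.0,0.002,-0.02,0,0,0,0]]'
python3 -m handwheel '[[0.0,0.002,-0.025,0,0,0,0],[0.0,0.002,-0.025,0,0,0,0],[0.0,0.002,-0.025,0,0,0,0],[0.0,0.002,-0.025,0,0,0,0],[0.0,0.002,-0.01,0,0,0,0]]'
python3 -m handwheel '[[0.0,0,0,0,0,0,0],[0.0,0,0,0,0,0,0],[0.0,0,0,0,0,0,0],[0.0,0,0,0,0,0,0],[0.0,0,0,0,0,0,0]]'
python3 - <<'E'
from h import *
import pickle
c=cap("wrist");cv2.imwrite("pics/w4.png",c["img"]);pickle.dump(c,open("w4.pkl","wb"));print(proj(c,[.4885,-.092,.06]))
a=pickle.load(open("w1.pkl","rb"));b=pickle.load(open("w2.pkl","rb"))
print(atz(a,458.3,107.6,.06),atz(b,602.9,261,.06),tri([(a,458.3,107.6),(b,602.9,261)]))
s=read_state();print(s["position"],s["wrist_force"])
E
```

```text
time: 4.05
position: [0.4728, 0.1427, 0.1074]
orientation: [3.118, 0.385, -0.001]
wrist_force: [-0.2, 0.6, -1.8]
opening: 0.172
grasp_force: 39.1
time: 4.47
position: [0.477, 0.1131, 0.1465]
orientation: [-3.117, -0.389, -0.001]
wrist_force: [1.1, -0.8, -2.2]
opening: 0.173
grasp_force: 39.2
time: 4.88
position: [0.4867, -0.0003, 0.1456]
orientation: [3.118, 0.382, -0.002]
wrist_force: [-0.5, 0.9, -2.0]
opening: 0.173
grasp_force: 39.2
time: 5.3
position: [0.4869, 0.0036, 0.1462]
orientation: [-3.117, -0.387, 0.0]
wrist_force: [0.0, 0.0, -3.5]
opening: 0.169
grasp_force: 39.2
[470.70935216 281.62481157]
[ 0.49147176 -0.09537441  0.06      ] [ 0.49116355 -0.09532     0.06      ] [ 0.49132853 -0.09522764  0.06022171]
[0.48694672 0.00348725 0.14627828] [ 0.944927    0.4537027  -3.00534827]
```

View pics/w4.png

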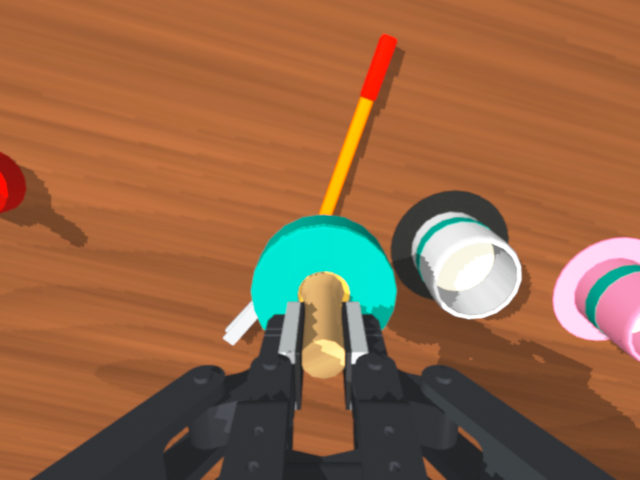

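The lids hang level from the gripper, knob top ≈(323,358); tin mouth ellipse spans columns 430–521 and rows 235–319, centre ≈(475.5,277).

```bash
python3 - <<'E'
from h import *
import pickle
c=pickle.load(open("w4.pkl","rb"));b=pickle.load(open("w2.pkl","rb"));a=pickle.load(open("w1.pkl","rb"))
g=c["img"];h=cv2.cvtColor(g,cv2.COLOR_BGR2HSV)
# rim outline: fit a circle r 27.5mm @z .06 to the outer white contour, right/lower side
m=((h[...,1]<60)&(h[...,2]>90)).astype(np.uint8);m[:, :400]=0;m[:,535:]=0;m[:180]=0;m[340:]=0
cs,_=cv2.findContours(m,cv2.RETR_EXTERNAL,cv2.CHAIN_APPROX_NONE);k=max(cs,key=cv2.contourArea)[:,0].astype(float)
P=np.array([atz(c,u,v,.06) for u,v in k])[:,:2]
from scipy.optimize import least_squares
sel=k[:,0]-475+ (k[:,1]-277)>0   # lower right side = near rim
for r in(.0265,.0275,.029):
    f=least_squares(lambda q:np.hypot(*(P[sel]-q).T)-r,[.49,-.095],loss="soft_l1",f_scale=.0005);print(r,f.x,np.sqrt(np.mean(f.fun**2)))
print("tin",atz(c,475.5,277,.06),tri([(a,458.3,107.6),(b,602.9,261),(c,475.5,277)]))
# knob and lid in hand
s=.1463-.0467
print("knob",atz(c,323,358,.072+s))
m=cv2.inRange(h,(80,150,150),(95,255,255));m[:,420:]=0
cs,_=cv2.findContours(m,cv2.RETR_EXTERNAL,cv2.CHAIN_APPROX_NONE);k=max(cs,key=cv2.contourArea)[:,0].astype(float)
P=np.array([atz(c,u,v,.023+s) for u,v in k])[:,:2];sel=(k[:,1]>235)&((k[:,0]<262)|(k[:,0]>385))
f=least_squares(lambda q:np.hypot(*(P[sel]-q).T)-.034,[.487,.0035],loss="soft_l1",f_scale=.0005);print("lid",f.x,np.sqrt(np.mean(f.fun**2)),sel.sum())
E
```

```text
0.0265 [ 0.49017947 -0.09642476] 0.0006928366361070455
0.0275 [ 0.49067708 -0.0953052 ] 0.0002902028342934687
0.029 [ 0.4914896 -0.0935958] 0.0005205042028029965
tin [ 0.49222547 -0.0937708   0.06      ] [ 0.4914893  -0.09513406  0.05937766]
knob [0.48772933 0.00393961 0.1716    ]
lid [0.48680044 0.00349769] 0.0007915446409875196 135
```

```bash

python3 -m handwheel '[[0.0,0.001,-0.015,0,0,0,0],[0.0,0.001,-0.0237,0,0,0,0],[0.0,0.001,-0.025,0,0,0,0],[0.0,0.001,-0.022,0,0,0,0],[0.0,0,-0.013,0,0,0,0]]'
python3 -m handwheel '[[0.0,0,0,-0.005,0,0,0],[0.0,0,0,-0.010,0,0,0],[0.0,0,0,-0.005,0,0,0],[0.0,0,0,0,0,0,0],[0.0,0,0,0,0,0,0]]'
python3 - <<'E'
from h import *
import pickle
s=read_state();print(s["position"],s["wrist_force"]);ims=[]
dz=s["position"][2]-.0467;px,py=s["position"][:2]
for n,z in(("scene",(.491,-.095)),("side",0)):
    c=cap(n);pickle.dump(c,open(n+"1.pkl","wb"));u,v=proj(c,[.4905,-.0945,.07]);print(n,u,v)
    u,v=int(u),int(v);g=cv2.resize(c["img"][v-40:v+40,u-40:u+40],(400,400),interpolation=cv2.INTER_CUBIC)
    print("exp knobtop",(proj(c,[px,py,.072+dz])-[u-40,v-40])*5,"rim",(proj(c,[.491,-.095,.06])-[u-40,v-40])*5);ims.append(g)
cv2.imwrite("pics/h1.png",np.hstack(ims))
E
```

```text
time: 5.77
position: [0.4912, -0.0974, 0.1463]
orientation: [3.118, 0.384, 0.0]
wrist_force: [-0.4, 0.5, -2.8]
opening: 0.166
grasp_force: 39.3
time: 6.18
position: [0.4908, -0.095, 0.1258]
orientation: [-3.117, -0.387, 0.002]
wrist_force: [0.3, -0.0, -1.5]
opening: 0.17
grasp_force: 39.3
[ 0.49083634 -0.09496527  0.12581597] [ 0.27552886 -0.01420248 -1.5219776 ]
scene 278.69866374165434 246.0300492999796
exp knobtop [190.50699715  64.64071291] rim [204.95942273 217.01360686]
side 369.6225774349482 217.89194626746257
exp knobtop [212.17812657  51.82838499] rim [200.96720242 221.83153506]
```

View pics/h1.png

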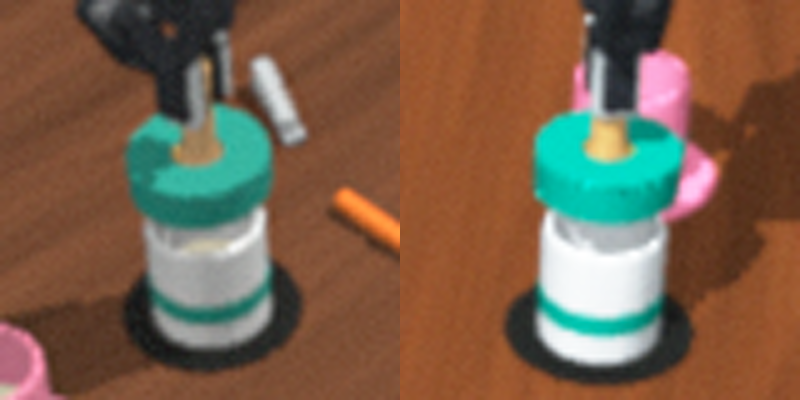

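The lids hover just over the rim. In the scene crop, the lid centre is ≈200 px and the tin ≈208. In the side crop, the lid is ≈210 and the tin ≈203, so it looks about 1.5 mm short in +x. I'll measure that by edges.

```bash
python3 - <<'E'
from h import *
import pickle
from scipy.optimize import least_squares
def mids(img,ch,rows,u0):
    out=[]
    for v in rows:
        x=ch[v].astype(float);lo=np.median(np.r_[x[u0-24:u0-19],x[u0+19:u0+24]]);hi=np.median(x[u0-6:u0+7]);t=(lo+hi)/2
        i=u0
        while x[i]>t:i-=1
        L=i+(t-x[i])/(x[i+1]-x[i]);i=u0
        while x[i]>t:i+=1
        Rr=i-(t-x[i])/(x[i-1]-x[i]);out.append(((L+Rr)/2,v,Rr-L))
    return np.array(out)
S={n:pickle.load(open(n+"1.pkl","rb")) for n in("scene","side")}
org={"scene":(238,206),"side":(329,177)}
rows={"scene":((34,40),(47,53)),"side":((32,39),(46,57))}
res={}
for k,zr in((0,(.06,.12)),(1,(0,.06))):
    M={}
    for n,c in S.items():
        g=c["img"].astype(float);ch=(g[...,0]-g[...,2]) if k==0 else g[...,0]
        r=rows[n][k];M[n]=mids(g,ch,range(org[n][1]+r[0],org[n][1]+r[1]),org[n][0]+(42 if n=="scene" else 41));print(k,n,M[n][:,2].round(1))
    def f(q):
        e=[]
        for n,c in S.items():
            A=proj(c,[*q,zr[0]]);B=proj(c,[*q,zr[1]])
            e+=list((A[0]+(B[0]-A[0])*(M[n][:,1]-A[1])/(B[1]-A[1])-M[n][:,0])/len(M[n]))
        return e
    s=least_squares(f,[.49,-.095]);res[k]=s.x;print(k,s.x,s.cost)
print("move",res[1]-res[0])
E
```

```text
0 scene [28.6 28.3 27.8 27.5 27.4 26.8]
0 side [29.6 29.  28.6 28.3 27.8 28.  27.9]
0 [ 0.49094691 -0.09743903] 0.0046607519549080965
1 scene [24.7 24.4 24.2 23.9 24.1 24.3]
1 side [25.7 25.6 25.5 25.2 24.6 24.4 24.1 24.1 24.  24.1 24.1]
1 [ 0.49101201 -0.09662083] 0.0006155770784616126
move [6.51022653e-05 8.18205244e-04]
```

```bash

python3 -m handwheel '[[0.0,0.0002,0.0006,-0.003,0,0,0],[0.0,0,0,-0.006,0,0,0],[0.0,0,0,-0.006,0,0,0],[0.0,0,0,-0.006,0,0,0],[0.0,0,0,-0.004,0,0,0]]'
python3 -m handwheel '[[0.0,0,0,-0.004,0,0,0],[0.0,0,0,-0.003,0,0,0],[0.0,0,0,-0.002,0,0,0],[0.0,0,0,-0.001,0,0,0],[0.0,0,0,0,0,0,0]]'
python3 -m handwheel '[[0.0,0,0,0,0,0,0],[0.0,0,0,0,0,0,0],[0.0,0,0,0,0,0,0],[0.0,0,0,0,0,0,0],[0.0,0,0,0,0,0,0]]' 25
python3 - <<'E'
from h import *
import pickle
a=pickle.load(open("w1.pkl","rb"));c=pickle.load(open("w4.pkl","rb"))
t=np.linspace(0,2*np.pi,200)
for z in(.024,.028,.032,.036):
    q=np.array([proj(a,[.491+.0245*np.cos(i),-.0955+.0245*np.sin(i),z]) for i in t])
    print(z,"crop right",((q[:,0].max()-360)*2.857).round(1),"top",((q[:,1].min()-40)*2.857).round(1),"bot",((q[:,1].max()-40)*2.857).round(1))
q=np.array([proj(a,[.491+.0275*np.cos(i),-.0955+.0275*np.sin(i),.06]) for i in t]);print("rim",(q.max(0)-[360,40])*2.857,(q.min(0)-[360,40])*2.857)
s=read_state();print(s["position"],s["wrist_force"])
E
```

```text
time: 6.7
position: [0.4909, -0.0952, 0.1002]
orientation: [-3.117, -0.385, 0.002]
wrist_force: [0.1, 0.1, -2.6]
opening: 0.17
grasp_force: 39.3
time: 7.12
position: [0.4912, -0.0953, 0.0912]
orientation: [-3.118, -0.385, 0.0]
wrist_force: [0.2, 0.8, -2.2]
opening: 0.169
grasp_force: 39.3
time: 7.53
position: [0.4913, -0.0953, 0.0914]
orientation: [3.118, 0.385, 0.0]
wrist_force: [0.3, -0.4, -3.1]
opening: 0.172
grasp_force: 39.3
0.024 crop right 325.4 top 103.3 bot 280.2
0.028 crop right 330.4 top 102.3 bot 281.3
0.032 crop right 335.5 top 101.4 bot 282.4
0.036 crop right 340.7 top 100.4 bot 283.5
rim [386.53500296 302.3955555 ] [175.4572326  81.1953634]
[ 0.49127792 -0.09534611  0.09137154] [ 0.27147932 -0.36078777 -3.09230178]
```

```bash

python3 -m handwheel '[[0.0,0,0,-0.0015,0,0,0],[0.0,0,0,-0.0015,0,0,0],[0.0,0,0,-0.0015,0,0,0],[0.0,0,0,-0.0015,0,0,0],[0.0,0,0,-0.001,0,0,0]]'
python3 -m handwheel '[[0.0,0,0,0,0,0,0],[0.0,0,0,0,0,0,0],[0.0,0,0,0,0,0,0],[0.0,0,0,0,0,0,0],[0.0,0,0,0,0,0,0]]'
```

```text
time: 7.95
position: [0.4912, -0.0953, 0.0841]
orientation: [-3.118, -0.385, 0.0]
wrist_force: [0.1, -0.2, -1.6]
opening: 0.176
grasp_force: 39.4
time: 8.37
position: [0.4913, -0.0953, 0.0844]
orientation: [3.118, 0.385, 0.0]
wrist_force: [-0.5, 0.2, -1.7]
opening: 0.17
grasp_force: 39.4
```

```bash

python3 -m handwheel '[[0.0,0,0,-0.0005,0,0,0],[0.0,0,0,-0.0005,0,0,0],[0.0,0,0,-0.0005,0,0,0],[0.0,0,0,-0.0005,0,0,0],[0.0,0,0,0,0,0,0]]' 20
```

```text
time: 8.78
position: [0.4912, -0.0953, 0.0822]
orientation: [-3.118, -0.385, 0.0]
wrist_force: [-1.1, 0.1, -1.2]
opening: 0.172
grasp_force: 39.4
```

```bash

python3 -m handwheel '[[0.0,0,0,-0.0003,0,0,0],[0.0,0,0,-0.0003,0,0,0],[0.0,0,0,-0.0004,0,0,0],[0.0,0,0,0,0,0,0],[0.0,0,0,0,0,0,0]]'
```

```text
time: 9.2
position: [0.4912, -0.0954, 0.0813]
orientation: [-3.118, -0.385, 0.0]
wrist_force: [-1.3, 0.8, -0.6]
opening: 0.17
grasp_force: 39.4
```

```bash

python3 -m handwheel '[[0.0,0,0,-0.0004,0,0,0],[0.0,0,0,-0.0004,0,0,0],[0.0,0,0,-0.0004,0,0,0],[0.0,0,0,0,0,0,0],[0.0,0,0,0,0,0,0]]'
```

```text
time: 9.62
position: [0.4912, -0.0953, 0.08]
orientation: [-3.118, -0.385, 0.0]
wrist_force: [-0.5, 0.1, -1.3]
opening: 0.17
grasp_force: 39.4
```

```bash

python3 -m handwheel '[[0.0,0,0,-0.0004,0,0,0],[0.0,0,0,-0.0004,0,0,0],[0.0,0,0,-0.0004,0,0,0],[0.0,0,0,0,0,0,0],[0.0,0,0,0,0,0,0]]'
```

```text
time: 10.03
position: [0.4912, -0.0953, 0.0789]
orientation: [-3.118, -0.385, 0.0]
wrist_force: [0.3, -0.3, -1.0]
opening: 0.171
grasp_force: 39.4
```

```bash

python3 -m handwheel '[[0.0,0,0,-0.0004,0,0,0],[0.0,0,0,-0.0004,0,0,0],[0.0,0,0,-0.0002,0,0,0],[0.0,0,0,0,0,0,0],[0.0,0,0,0,0,0,0]]'
```

```text
time: 10.45
position: [0.4912, -0.0953, 0.0779]
orientation: [-3.118, -0.385, 0.0]
wrist_force: [0.2, 0.0, -2.1]
opening: 0.173
grasp_force: 39.4
```

```bash

python3 -m handwheel '[[0.0,0,0,-0.0004,0,0,0],[0.0,0,0,-0.0004,0,0,0],[0.0,0,0,-0.0002,0,0,0],[0.0,0,0,0,0,0,0],[0.0,0,0,0,0,0,0]]'
```

```text
time: 10.87
position: [0.4912, -0.0953, 0.0769]
orientation: [-3.118, -0.385, 0.0]
wrist_force: [0.4, 0.4, -1.9]
opening: 0.17
grasp_force: 39.4
```

```bash

python3 -m handwheel '[[0.0,0,0,-0.0004,0,0,0],[0.0,0,0,-0.0004,0,0,0],[0.0,0,0,-0.0002,0,0,0],[0.0,0,0,0,0,0,0],[0.0,0,0,0,0,0,0]]'
```

```text
time: 11.28
position: [0.4912, -0.0953, 0.0759]
orientation: [-3.118, -0.385, 0.0]
wrist_force: [0.4, 0.5, -1.3]
opening: 0.169
grasp_force: 39.4
```

```bash

python3 -m handwheel '[[0.0,0,0,-0.0003,0,0,0],[0.0,0,0,-0.0003,0,0,0],[0.0,0,0,-0.0002,0,0,0],[0.0,0,0,0,0,0,0],[0.0,0,0,0,0,0,0]]'
```

```text
time: 11.7
position: [0.4912, -0.0953, 0.0751]
orientation: [-3.118, -0.385, 0.0]
wrist_force: [0.3, 0.3, -1.2]
opening: 0.168
grasp_force: 39.4
```

```bash

python3 -m handwheel '[[0.0,0,0,-0.0003,0,0,0],[0.0,0,0,-0.0003,0,0,0],[0.0,0,0,-0.0002,0,0,0],[0.0,0,0,0,0,0,0],[0.0,0,0,0,0,0,0]]'
```

```text
time: 12.12
position: [0.4912, -0.0953, 0.0743]
orientation: [-3.118, -0.385, 0.0]
wrist_force: [-1.1, -0.3, -0.8]
opening: 0.172
grasp_force: 39.4
```

```bash

python3 -m handwheel '[[0.0,0,0,-0.0003,0,0,0],[0.0,0,0,-0.0003,0,0,0],[0.0,0,0,0,0,0,0],[0.0,0,0,0,0,0,0],[0.0,0,0,0,0,0,0]]'
```

```text
time: 12.53
position: [0.4912, -0.0953, 0.0737]
orientation: [3.118, 0.385, 0.0]
wrist_force: [0.2, -0.4, -1.2]
opening: 0.165
grasp_force: 39.4
```

```bash

python3 -m handwheel '[[0.0,0,0,-0.0003,0,0,0],[0.0,0,0,-0.0002,0,0,0],[0.0,0,0,0,0,0,0],[0.0,0,0,0,0,0,0],[0.0,0,0,0,0,0,0]]'
```

```text
time: 12.95
position: [0.4912, -0.0953, 0.0732]
orientation: [-3.118, -0.385, 0.0]
wrist_force: [0.2, 0.4, -0.8]
opening: 0.172
grasp_force: 39.4
```

```bash

python3 -m handwheel '[[0.0,0,0,-0.0003,0,0,0],[0.0,0,0,-0.0002,0,0,0],[0.0,0,0,0,0,0,0],[0.0,0,0,0,0,0,0],[0.0,0,0,0,0,0,0]]'
```

```text
time: 13.37
position: [0.4912, -0.0953, 0.0727]
orientation: [-3.118, -0.385, 0.0]
wrist_force: [0.3, 0.4, -1.8]
opening: 0.172
grasp_force: 39.4
```

```bash

python3 -m handwheel '[[0.0,0,0,-0.0003,0,0,0],[0.0,0,0,-0.0002,0,0,0],[0.0,0,0,0,0,0,0],[0.0,0,0,0,0,0,0],[0.0,0,0,0,0,0,0]]'
```

```text
time: 13.78
position: [0.4912, -0.0953, 0.0722]
orientation: [3.118, 0.385, -0.0]
wrist_force: [0.6, 0.1, -1.0]
opening: 0.171
grasp_force: 39.4
```

```bash

python3 -m handwheel '[[0.0,0,0,-0.0003,0,0,0],[0.0,0,0,-0.0002,0,0,0],[0.0,0,0,0,0,0,0],[0.0,0,0,0,0,0,0],[0.0,0,0,0,0,0,0]]'
```

```text
time: 14.2
position: [0.4912, -0.0953, 0.0717]
orientation: [3.118, 0.385, 0.0]
wrist_force: [0.3, 0.5, -1.1]
opening: 0.17
grasp_force: 39.4
```

```bash

python3 -m handwheel '[[0.0,0,0,-0.0003,0,0,0],[0.0,0,0,-0.0002,0,0,0],[0.0,0,0,0,0,0,0],[0.0,0,0,0,0,0,0],[0.0,0,0,0,0,0,0]]'
```

```text
time: 14.62
position: [0.4912, -0.0953, 0.0712]
orientation: [-3.118, -0.385, -0.0]
wrist_force: [-0.8, -0.8, -0.8]
opening: 0.171
grasp_force: 39.4
```

```bash

python3 -m handwheel '[[0.0,0,0,-0.0003,0,0,0],[0.0,0,0,-0.0002,0,0,0],[0.0,0,0,0,0,0,0],[0.0,0,0,0,0,0,0],[0.0,0,0,0,0,0,0]]'
```

```text
time: 15.03
position: [0.4914, -0.0954, 0.0709]
orientation: [3.118, 0.385, 0.001]
wrist_force: [-0.1, 1.0, 3.5]
opening: 0.171
grasp_force: 39.8
```

```bash

python3 -m handwheel '[[0.0,0,0,0,0,0,0],[0.0,0,0,0,0,0,0],[0.0,0,0,0,0,0,0],[0.0,0,0,0,0,0,0],[0.0,0,0,0,0,0,0]]'
```

```text
time: 15.45
position: [0.4914, -0.0953, 0.0709]
orientation: [3.118, 0.385, 0.001]
wrist_force: [-1.2, 0.8, 5.1]
opening: 0.171
grasp_force: 40.0
```

Contact is felt: the wrist force rose about 6 N and held, which puts the soap at ≈24 mm. I'll release the knob, back off upward and look.

```bash

python3 -m handwheel '[[0.03,0,0,0,0,0,0],[0.05,0,0,0,0,0,0],[0.0854,0,0,0,0,0,0],[0.0854,0,0,0,0,0,0],[0.0854,0,0,0,0,0,0]]' 40
python3 -m handwheel '[[0.0854,0,0,0,0,0,0],[0.0854,0,0,0,0,0,0],[0.0854,0,0,0,0,0,0],[0.0854,0,0,0.005,0,0,0],[0.0854,0,0,0.01,0,0,0]]'
python3 -m handwheel '[[0.0854,0,0,0.02,0,0,0],[0.0854,0,0,0.02,0,0,0],[0.0854,0,0,0.02,0,0,0],[0.0854,0,0,0.01,0,0,0],[0.0854,0,0,0,0,0,0]]'
python3 -m handwheel '[[0.0854,0,0,0,0,0,0],[0.0854,0,0,0,0,0,0],[0.0854,0,0,0,0,0,0],[0.0854,0,0,0,0,0,0],[0.0854,0,0,0,0,0,0]]'
python3 - <<'E'
from h import *
import pickle
s=read_state();print(s["position"]);c=cap("wrist");pickle.dump(c,open("w5.pkl","wb"));ims=[c["img"][120:440,160:480]]
for n in("scene","side"):
    d=cap(n);pickle.dump(d,open(n+"2.pkl","wb"));u,v=map(int,proj(d,[.4905,-.0945,.06]));g=d["img"][v-35:v+35,u-35:u+35];ims.append(cv2.resize(g,(240,240),interpolation=cv2.INTER_CUBIC))
cv2.imwrite("pics/h2.png",np.hstack([cv2.resize(ims[0],(480,480)),np.vstack(ims[1:])]))
E
```

```text
time: 15.87
position: [0.4912, -0.0953, 0.0705]
orientation: [-3.118, -0.385, 0.0]
wrist_force: [-0.5, 0.3, 0.1]
opening: 0.87
grasp_force: 0.0
time: 16.28
position: [0.4907, -0.0951, 0.0855]
orientation: [-3.117, -0.385, 0.003]
wrist_force: [0.3, 0.1, -0.1]
opening: 1.0
grasp_force: 0.0
time: 16.7
position: [0.4922, -0.0957, 0.1583]
orientation: [3.115, 0.385, 0.006]
wrist_force: [0.5, 0.5, -0.3]
opening: 1.001
grasp_force: 0.0
time: 17.12
position: [0.491, -0.0952, 0.1551]
orientation: [-3.117, -0.385, 0.002]
wrist_force: [0.4, 0.0, 0.9]
opening: 1.002
grasp_force: 0.0
[ 0.49101566 -0.09523839  0.15508609]
```

View pics/h2.png

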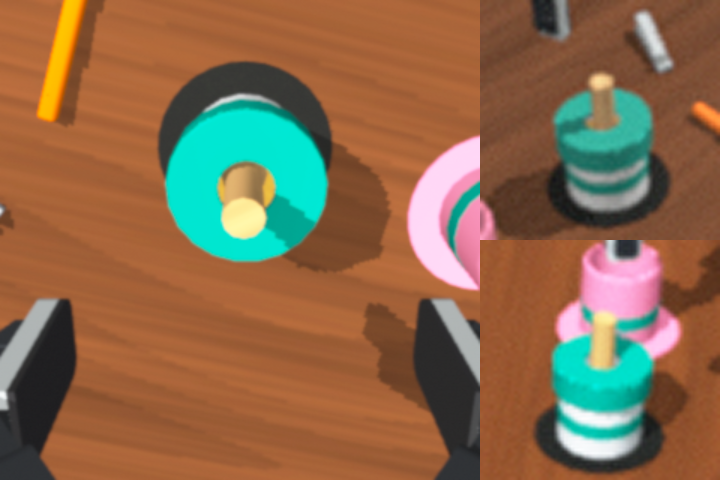

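The outer lid sits level on the tin rim with the knob upright through its hole: lid top centre ≈(324.7,241), knob top ≈(322,265) in the full wrist picture.

```bash
python3 - <<'E'
from h import *
import pickle
from scipy.optimize import least_squares
c=pickle.load(open("w5.pkl","rb"));h=cv2.cvtColor(c["img"],cv2.COLOR_BGR2HSV)
m=cv2.inRange(h,(80,120,190),(95,255,255));cv2.imwrite("pics/m.png",m)
cs,_=cv2.findContours(m,cv2.RETR_EXTERNAL,cv2.CHAIN_APPROX_NONE);k=max(cs,key=cv2.contourArea)[:,0].astype(float)
P=np.array([atz(c,u,v,.063) for u,v in k])[:,:2]
f=least_squares(lambda q:np.hypot(*(P-q[:2]).T)-q[2],[.491,-.0953,.034],loss="soft_l1",f_scale=.0004);print("lid",f.x,len(k),np.sqrt(np.mean(f.fun**2)))
print("knob",[atz(c,322.3,265.3,z) for z in(.096,)])
Ry=R.from_rotvec([-3.117,-.385,.002]).as_matrix()
o=np.array([.4910,-.0952])
for n,p in(("lid",f.x[:2]),("knob",atz(c,322.3,265.3,.096)[:2])): print(n,"tool x,y offs mm",((p-o)@Ry[:2,:2]*1000).round(2))
E
```

```text
lid [ 0.49216539 -0.09500122  0.03253665] 437 0.009607780465729803
knob [array([ 0.49148688, -0.09466998,  0.096     ])]
lid tool x,y offs mm [1.18 0.09]
knob tool x,y offs mm [ 0.6 -0.4]
```

```bash

python3 -m handwheel '[[0.0854,0.0008,0.0002,-0.01,0,0,0],[0.0854,0,0,-0.02,0,0,0],[0.0854,0,0,-0.02,0,0,0],[0.0854,0,0,-0.02,0,0,0],[0.0854,0,0,-0.015,0,0,0]]'
python3 -m handwheel '[[0.0854,0,0,-0.012,0,0,0],[0.0854,0,0,-0.010,0,0,0],[0.0854,0,0,-0.008,0,0,0],[0.0854,0,0,-0.004,0,0,0],[0.0854,0,0,0,0,0,0]]'
python3 -m handwheel '[[0.0854,0,0,-0.001,0,0,0],[0.0854,0,0,-0.001,0,0,0],[0.0854,0,0,0,0,0,0],[0.0854,0,0,0,0,0,0],[0.0854,0,0,0,0,0,0]]'
python3 - <<'E'
from h import *
import pickle
s=read_state();print(s["position"],s["wrist_force"]);c=cap("wrist");ims=[c["img"]]
for n in("scene","side"):
    d=cap(n);pickle.dump(d,open(n+"3.pkl","wb"));u,v=map(int,proj(d,[.4905,-.0945,.07]));g=d["img"][v-35:v+35,u-35:u+35];ims.append(cv2.resize(g,(300,300),interpolation=cv2.INTER_CUBIC))
cv2.imwrite("pics/h3.png",np.hstack([cv2.resize(ims[0][:,120:520],(500,600)),np.vstack(ims[1:])]))
E
```

```text
time: 17.68
position: [0.4913, -0.0948, 0.0685]
orientation: [-3.117, -0.385, 0.003]
wrist_force: [0.1, 0.3, -0.3]
opening: 1.0
grasp_force: 0.0
time: 18.1
position: [0.4918, -0.095, 0.036]
orientation: [-3.117, -0.385, 0.001]
wrist_force: [0.3, -1.1, 0.5]
opening: 1.001
grasp_force: 0.0
time: 18.52
position: [0.4922, -0.0952, 0.035]
orientation: [3.118, 0.385, 0.001]
wrist_force: [-0.1, 0.9, 0.2]
opening: 0.998
grasp_force: 0.0
[ 0.49216386 -0.09519303  0.03495866] [-0.14881672  0.86617777  0.18638665]
```

View pics/h3.png

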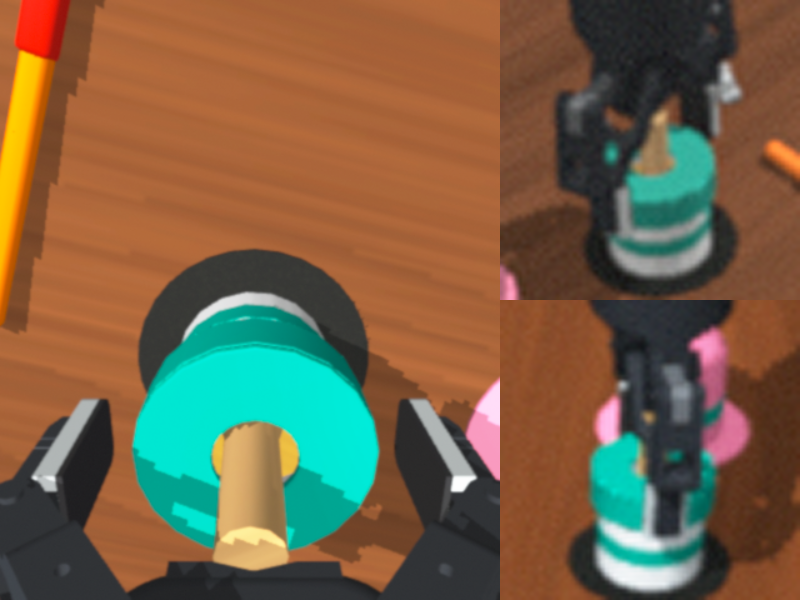

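The fingers straddle the lid symmetrically, with gaps of about 22 px on each side. The fingertips are at skirt height and the palm clears the knob top. Closing on the lid.

```bash

python3 -m handwheel '[[0.075,0,0,0,0,0,0],[0.07,0,0,0,0,0,0],[0.066,0,0,0,0,0,0],[0.063,0,0,0,0,0,0],[0.06,0,0,0,0,0,0]]' 25
python3 -m handwheel '[[0.05,0,0,0,0,0,0],[0.04,0,0,0,0,0,0],[0.04,0,0,0,0,0,0],[0.04,0,0,0,0,0,0],[0.04,0,0,0,0,0,0]]'
python3 -m handwheel '[[0.04,0,0,0,0,0,0],[0.04,0,0,0,0,0,0],[0.04,0,0,0,0,0,0],[0.04,0,0,0,0,0,0],[0.04,0,0,0,0,0,0]]'
```

```text
time: 19.08
position: [0.4921, -0.0951, 0.035]
orientation: [3.118, 0.385, 0.0]
wrist_force: [-1.8, 0.7, 4.7]
opening: 0.783
grasp_force: 27.0
time: 19.5
position: [0.4921, -0.0951, 0.0349]
orientation: [3.118, 0.385, 0.0]
wrist_force: [-1.5, 1.8, 6.7]
opening: 0.785
grasp_force: 27.1
time: 19.92
position: [0.4921, -0.0951, 0.035]
orientation: [3.118, 0.385, 0.0]
wrist_force: [-1.8, 1.6, 5.6]
opening: 0.785
grasp_force: 27.1
```

```bash

python3 -m handwheel '[[0.04,0,0,0.001,0,0,0],[0.04,0,0,0.001,0,0,0],[0.04,0,0,0.001,0,0,0],[0.04,0,0,0.001,0,0,0],[0.04,0,0,0.001,0,0,0]]'
python3 - <<'E'
from h import *
ims=[]
for n in("wrist","scene","side"):
    d=cap(n)
    if n=="wrist": ims.append(cv2.resize(d["img"][:,120:520],(500,600)));continue
    u,v=map(int,proj(d,[.4905,-.0945,.07]));ims.append(cv2.resize(d["img"][v-35:v+35,u-35:u+35],(300,300),interpolation=cv2.INTER_CUBIC))
cv2.imwrite("pics/h4.png",np.hstack([ims[0],np.vstack(ims[1:])]))
E
```

```text
time: 20.33
position: [0.492, -0.0951, 0.0397]
orientation: [-3.118, -0.385, 0.0]
wrist_force: [0.8, 0.5, -1.4]
opening: 0.78
grasp_force: 28.2
```

View pics/h4.png

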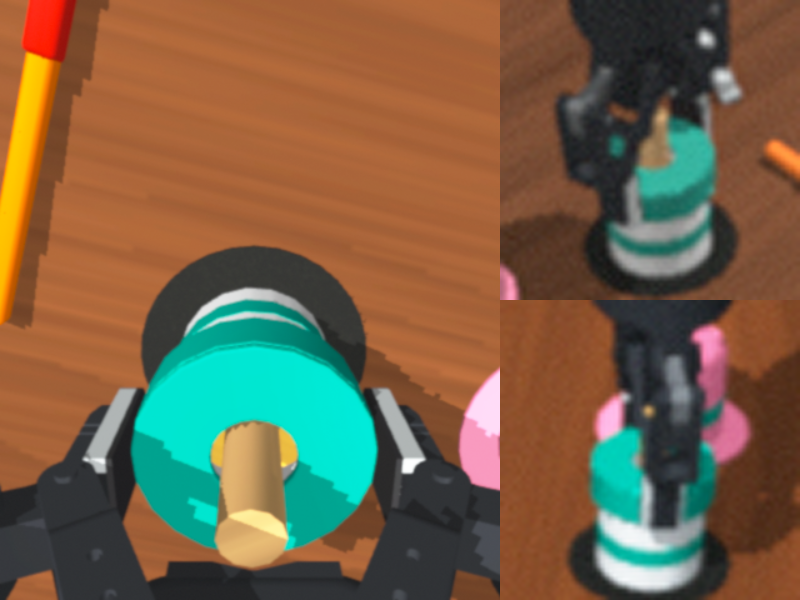

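The lid has risen level with the gripper while the knob stays in place, upright and central in the hole. I've used all 10 picture views, so I'll lift straight up and check the rest numerically.

```bash

python3 -m handwheel '[[0.04,0,0,0.002,0,0,0],[0.04,0,0,0.003,0,0,0],[0.04,0,0,0.004,0,0,0],[0.04,0,0,0.005,0,0,0],[0.04,0,0,0.006,0,0,0]]'
python3 -m handwheel '[[0.04,0,0,0.006,0,0,0],[0.04,0,0,0.006,0,0,0],[0.04,0,0,0.006,0,0,0],[0.04,0,0,0.006,0,0,0],[0.04,0,0,0.006,0,0,0]]'
python3 -m handwheel '[[0.04,0,0,0.006,0,0,0],[0.04,0,0,0.008,0,0,0],[0.04,0,0,0.010,0,0,0],[0.04,0,0,0.010,0,0,0],[0.04,0,0,0.010,0,0,0]]'
python3 -m handwheel '[[0.04,0,0,0.010,0,0,0],[0.04,0,0,0.008,0,0,0],[0.04,0,0,0.006,0,0,0],[0.04,0,0,0.003,0,0,0],[0.04,0,0,0,0,0,0]]'
python3 -m handwheel '[[0.04,0,0,0,0,0,0],[0.04,0,0,0,0,0,0],[0.04,0,0,0,0,0,0],[0.04,0,0,0,0,0,0],[0.04,0,0,0,0,0,0]]'
python3 - <<'E'
from h import *
import pickle
s=read_state();lift=s["position"][2]-.035;print(s["position"],s["wrist_force"],lift)
for n in("scene","side"):
    c=cap(n);o=pickle.load(open(n+"2.pkl","rb"))
    def cent(i,lo,hi,p,w=20):
        u,v=map(int,proj(c,p));h=cv2.cvtColor(i[v-w:v+w,u-w:u+w],cv2.COLOR_BGR2HSV);m=cv2.inRange(h,lo,hi);mo=cv2.moments(m,True);a=max(mo["m00"],1);return (round(mo["m10"]/a+u-w,1),round(mo["m01"]/a+v-w,1),a)
    tan=((8,60,150),(22,170,255)); teal=((75,100,60),(100,255,255))
    print(n,"knob before",cent(o["img"],*tan,[.4915,-.0949,.085],10),"after",cent(c["img"],*tan,[.4915,-.0949,.085],10))
    print("  exp knobtop",proj(c,[.4915,-.0949,.096]),"lid teal",cent(c["img"],*teal,[.492,-.095,.0525+lift],24),"expected",proj(c,[.492,-.095,.0525+lift]))
E
```

```text
time: 20.9
position: [0.492, -0.0951, 0.0602]
orientation: [-3.118, -0.385, 0.0]
wrist_force: [1.2, -0.3, -0.7]
opening: 0.781
grasp_force: 28.2
time: 21.32
position: [0.492, -0.0951, 0.0904]
orientation: [3.118, 0.385, 0.0]
wrist_force: [-0.3, -0.5, -0.3]
opening: 0.783
grasp_force: 28.2
time: 21.73
position: [0.4921, -0.0951, 0.1349]
orientation: [3.118, 0.385, 0.0]
wrist_force: [0.5, 0.1, -1.0]
opening: 0.778
grasp_force: 28.2
time: 22.15
position: [0.4922, -0.0952, 0.1613]
orientation: [3.117, 0.385, 0.001]
wrist_force: [0.2, -0.8, -0.9]
opening: 0.785
grasp_force: 28.2
time: 22.57
position: [0.492, -0.0951, 0.1605]
orientation: [-3.118, -0.385, 0.001]
wrist_force: [-0.3, 0.5, -0.7]
opening: 0.782
grasp_force: 28.2
[ 0.49196483 -0.09508351  0.16047641] [-0.32269828  0.47572617 -0.74119393] 0.12547641369574294
scene knob before (278.0, 242.5, 86.0) after (278.6, 243.4, 111.0)
  exp knobtop [278.08123202 237.8397552 ] lid teal (279.3, 208.8, 385.0) expected [275.547921   209.49682931]
side knob before (368.9, 214.4, 82.0) after (369.1, 214.4, 80.0)
  exp knobtop [369.80937106 208.23400914] lid teal (369.8, 176.6, 352.0) expected [371.58258259 176.78958252]
```

```bash
python3 -c "
from bench import workorder
print(workorder.sign_off())"
```

```text
the job is handed in; nothing more can be done
None
```

The job is handed in at about 23 s: the press lid rests on the soap (about 24 mm up, felt as a rise of some 6 N), and the outer lid is held level about 70 mm above the knob.

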